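# Set the reader's lid and hold a cassette pressed home behind its lip

### The job

Raise the cassette reader's stiff lid to about 70 degrees from closed and let go of it so that it stays there; then take the tabbed cassette out of its stand and push it down behind the reader's front lip, feeling for the sprung seat underneath, until it is fully home. Finish while still holding the cassette pressed fully home against the spring (do not let go), with the lid still at about 70 degrees and the other things on the bench left where they are.

Things in the scene. Friction and masses are not known exactly. Their poses are not given: they have to be found in the camera images.
- reader: White bench-top cassette reader, 216 mm deep (x) x 220 mm wide (y), 88 mm high without its lid, fixed to the bench. Origin: centre of its underside; x points away from its front (the front faces -x, towards the robot), z up. Front apron in front of the lip: 59 mm high, ending 108 mm in front of the origin.
- slot (a point): Middle of the slot behind the reader's front lip, at the height of the lip's straight part (70 mm above the bench); axes as the reader's. The slot is 11 mm wide (x) and 94 mm long (y). Its back wall is the front of the 88 mm high rear deck, upright; the lip in front and both slot ends flare outwards above 70 mm up to 87 mm, as a funnel. A cassette fully home has its foot 30 mm below this point.
- hinge (a point): Middle of the lid's hinge axis, 100 mm behind the reader's origin and 96 mm above the bench; axes as the reader's; the hinge axis runs along y.
- lid (a joint): Angle of the reader's lid in rad: 0 = closed, level over the slot; grows as the front edge rises; 1.22 is 70 degrees; stop at 1.9. Stiff hinge: it stays where it is left and takes about 5 N at the tab to move. The lid is a grey panel 190 mm long (hinge to front edge) x 210 mm wide x 10 mm thick, mid-thickness on the hinge axis.
- lid_tab (a point): Where to pinch the lid's tab, which sticks out of the middle of the lid's front edge by 45 mm: 36 mm wide (along y), 10 mm thick, free on both sides. This point is 220 mm from the hinge axis (30 mm beyond the panel's edge), half-way across and through the tab. Axes turn with the lid: x points from the tab to the hinge, z is the lid's outer side.
- seat (a joint): Travel in m of the sprung steel seat at the bottom of the slot: 0 = free (up), 0.010 = fully pressed down. Its top lies 20 mm below the point slot when free, 30 mm below it when fully pressed. The spring pushes back with 4 N at the start and 8 N fully down, and lifts the cassette again if it is let go.
- stand: Grey plastic block with two upright slots, 110 mm (x) x 125 mm (y) x 35 mm high, fixed. Origin: centre of its underside. Slots run along y at x = -25 and +25 mm, their floor 10 mm above the bench; one holds the cassette, the other the blank.
- cassette_grip (a point): Where to grip the cassette: 86 mm above its foot, on the middle of its tab. The cassette is a white upright plastic plate 86 mm wide (y) x 6 mm thick (x) x 58 mm high, with a tab standing on the middle of its top edge, 36 mm wide (y) x 10 mm thick (x) x 44 mm high; about 80 g (varies). Axes: y along its width, z up.
- cassette_foot (a point): Middle of the cassette's lower edge; axes as the grip point's. The two faces are alike: either may be in front.
- cassette: The cassette as a whole; its origin is the middle of its lower edge.
- blank: Bystander: plain white plate 86 x 6 x 64 mm without a tab, in the other slot of the stand. Origin at its foot.
- dish_a: Bystander: closed petri dish, 93 mm across, 16 mm high. Origin under its centre.
- dish_b: Bystander: a second such petri dish.
- bottle: Bystander: amber bottle, 56 mm across, 110 mm high. Origin under its centre.
- spatula: Bystander: spatula lying on the bench. Origin under its middle.
- timer: Bystander: flat bench timer 60 x 70 x 22 mm. Origin under its centre.
- tuberack: Bystander: orange tube rack 70 x 150 mm, 50 mm high with its tubes. Origin under its centre.
Mind the look-alikes: they are no part of the job. What is shaped like the cassette but brown, pink or turquoise is not meant.

How it is judged:
On the way, in this order (a step that is already met when the one before it is completed fails the run):
1. the lid is set to 70 degrees (within 8) and let go (value of joint lid between 1.08 and 1.36 rad and contact force between the fingers and reader below 0.2 N and velocity of joint lid between -0.05 and 0.05 rad/s), for 0.3 s.
2. the cassette's foot is behind the lip (x of cassette_foot in the frame of slot between -0.006 and 0.006 m and y of cassette_foot in the frame of slot between -0.006 and 0.006 m and z of cassette_foot in the frame of slot below -0.005 m), for 0.1 s.
At the end, for the whole second after the job is handed in: Lid at 70 degrees within 8; cassette upright behind the lip (foot within 6 mm of the slot's middle in x and y), its foot at least 27 mm below the lip's straight edge, the sprung seat at least 8 of its 10 mm down and pushing on it with over 4 N; the fingers still hold the cassette and it is still (value of joint lid between 1.08 and 1.36 rad and x of cassette_foot in the frame of slot between -0.006 and 0.006 m and y of cassette_foot in the frame of slot between -0.006 and 0.006 m and z of cassette_foot in the frame of slot below -0.027 m and value of joint seat above 0.008 m and contact force between cassette and reader above 4 N and contact force between the fingers and cassette above 2 N and angle between cassette_foot's own z axis and vertical below 0.15 rad and linear speed of cassette below 0.02 m/s); the arm keeps its last pose, push and grip.
It fails at once if a bystander is shifted by more than 30 mm or, if it stands, tipped (distance of any of dish_a, dish_b, bottle, spatula, timer, tuberack, blank from where it was at the start of the episode above 0.03 m or angle between any of bottle, blank's own z axis and vertical above 0.6 rad).
It also fails if it takes over 64 s, if anything falls off the work surface, if the arm or the gripper's body presses on something with over 40 N, if the wrist force passes 120 N, or if a joint passes its speed limit or range.

### The arm

A 6-joint arm with a two-finger parallel gripper is mounted at the origin on the work surface. World frame = base frame: x ahead of the robot, y to its left, z up, the work surface at z = 0. Lengths are in m, angles in rad, forces in N, time in s.
With the tool pointing down it reaches from about 0.25 to 0.775 m from the base axis. Payload 4 kg.
Tool frame: the origin (TCP) lies midway between the tips of the shut fingers; the grasp point (between the pads) lies 19 mm behind it; z points along the fingers, y is the line along which they close (so a half turn about z gives the same grasp; the last joint's range is limited). The gripper opens to 94 mm and grips with 3 to 60 N. Pads are 16 mm wide; open, the fingers measure 119 mm over their backs; the gripper's body (75 mm by 177 mm) begins 78 mm behind the grasp point.
Start: joints at [-1.334, 0.087, 1.371, -0, 1.684, -0.103], TCP at [0.183, -0.519, 0.206] pointing down, gripper open.
Joint ranges: [-3.1, 3.1], [-0.76, 2.03], [0.27, 2.55], [-1.08, 4.22], [0.17, 2.65], [-2.57, 2.57]. Speed limits (rad/s): [2.79, 2.79, 3.14, 3.14, 3.14, 3.14].

### API

Orientations are given as [roll, pitch, yaw] about the fixed x, y, z axes, in that order (R = Rz(yaw) Ry(pitch) Rx(roll)).
In Python, from bench import sensors, eyes, job gives the robot as it stands.
- The arm moves only by the tool arm_command, never from a script. Its argument "series" is a list of rows, each a list of 7 numbers: the opening, from 0 (shut) to 1 (fully open), then the shift along the tool's x, y, z in cm, then the turn, a rotation vector about the tool's x, y, z in rad. In form: [[fingers, dx, dy, dz, wx, wy, wz], ...]. A call has 1 to 20 rows; each row shifts and turns the commanded pose from where the row before left it, along the tool's axes as they then stand; what a row does not reach is not made up. A row lasts 1/10 s, in which the tool goes at most 50 mm and 8.59 degrees, less where a joint would pass 70% of its speed; a pose out of reach is approached as far as the arm can. A call with a gripper value outside its range is refused whole. The fingers move at their own pace and stop on an object; the grip force is fixed at half the most. Time passes only in rows, so rows that do not move let the fingers close. It gives the time, the measured TCP pose, the force and the opening at its end, in the units of the state.
- sensors.get_obs(): the state, without advancing time (a new reading comes with each control period).
- eyes.snapshot(name): name is "side" or "top"; returns the picture (420x560x3 uint8, blue, green, red); there is no depth.
- eyes.get_calibration(name): a dict with "mtx" (3x3 intrinsics, pixels), "R" (3x3) and "t" (3): a world point X has camera coordinates R X + t. Camera axes: x right, y down, z forward; pixel columns grow to the right and rows downward; lengths in m; the calibration is good to about 2 mm. A picture is of the moment at which its call begins. get_calibration takes no time and is no camera call.
- job.close_job(): hands the job in, once; it reports no verdict.
The state is a dict: "time": time; "joint_positions": joint angles; "qvel": joint speeds; "joint_torque": joint torques, N m; "tool_pos": TCP position; "ee_rot": TCP orientation; "wrist_force": force on the tool from outside, world axes, zero at the start; "wrist_torque": the same for the moment, N m; "width": finger opening in m.
Only numpy, scipy, OpenCV 4.12 (cv2) and the standard library are available. Lean on these libraries where they do the work, as an engineer would, in place of code of your own. Each camera call takes 0.05 s, during which the arm holds its last target. There are 200 camera calls.

## Working session

There is one attempt and no reset: what is moved stays moved. The work goes in short steps, Python scripts to look and compute and a tool call to move; the robot and the scene stay as the last step left them, time stands still between calls to the robot, and variables do not carry over. Pictures are saved under pics/ and viewed, on a budget of 10 in all, crops included, one or two more only if the job needs it, and the job is handed in when it is done.

Besides the shell and the picture viewer there is one more tool, called after "Call:" as a command line: name --pt "numbers of a row" for each row, then --argument value for the rest. arm_command: Moves the arm, as the interface text tells. Its arguments: {"type":"object","properties":{"series":{"type":"array","items":{"type":"array","items":{"type":"number"}}}},"required":["series"]}

```bash
ls; mkdir -p pics
cat > h.py <<'E'
import numpy as np, cv2
from bench import sensors, eyes, job
from scipy.spatial.transform import Rotation as Ro
def ray(n,u,v):
    c=eyes.get_calibration(n);R=np.array(c["R"]);t=np.array(c["t"])
    d=R.T@np.linalg.solve(np.array(c["mtx"]),[u,v,1.]);return -R.T@t,d
def onz(n,u,v,z):
    o,d=ray(n,u,v);return o+d*(z-o[2])/d[2]
def proj(n,X):
    c=eyes.get_calibration(n);p=np.array(c["mtx"])@(np.array(c["R"])@np.array(X)+np.array(c["t"]));return p[:2]/p[2]
def tri(p,q):
    (o1,d1),(o2,d2)=ray("top",*p),ray("side",*q)
    A=np.c_[d1,-d2];s=np.linalg.lstsq(A,o2-o1,rcond=None)[0]
    a,b=o1+d1*s[0],o2+d2*s[1];return (a+b)/2,np.linalg.norm(a-b)
E
python3 - <<'E'
from h import *
t=eyes.snapshot("top");s=eyes.snapshot("side")
cv2.imwrite("pics/top0.png",t);cv2.imwrite("pics/side0.png",s)
print(sensors.get_obs())
for n in("top","side"):
    print(n,ray(n,280,210))
E
```

```text
pics
{'time': 0.1, 'joint_positions': array([-1.33405970e+00,  8.79006956e-02,  1.37207886e+00,  2.12044489e-05,
        1.68358345e+00, -1.03098000e-01]), 'qvel': array([ 6.92855676e-04, -2.06319184e-03, -4.65611083e-03, -1.77662459e-03,
       -1.48249024e-05, -4.81438014e-04]), 'joint_torque': array([ 2.11690094e-03, -3.41252875e+01, -3.03301907e+01,  7.19053578e-02,
        3.04252363e-02, -9.89181558e-05]), 'tool_pos': array([ 0.18322262, -0.51807483,  0.2044228 ]), 'ee_rot': array([-3.13963493e+00, -2.23742515e-04,  3.39836773e-01]), 'wrist_force': array([ 0.53909635,  0.00371388, -0.40230849]), 'wrist_torque': array([-0.04148584, -0.04493694, -0.01345476]), 'width': 0.09371340121847793}
top (array([0.39824765, 0.0585654 , 1.34635656]), array([ 0.12052297, -0.02618272, -0.99245603]))
side (array([ 0.14760246, -1.0251368 ,  0.94488186]), array([ 0.27424437,  0.74685906, -0.60597772]))
```

View pics/top0.png

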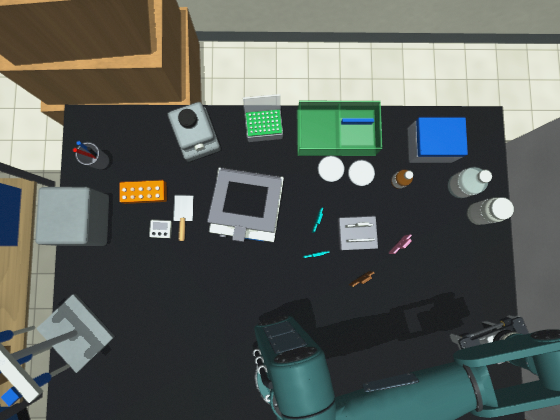

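View pics/side0.png

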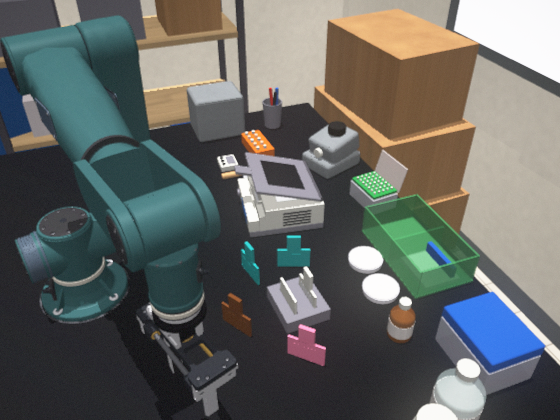

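Top view: the reader is at (245,208) with its tab at (239,234). The stand is at (358,233), with two white plates at (358,226) and (358,240). Possible mix-ups for the cassette are turquoise at top (318,219) and (317,254), brown at (363,279), pink at (401,244), and the white blank in the stand. I'll check the stand and reader in one close crop.

Run:
```python
from h import *
t=cv2.imread("pics/top0.png");s=cv2.imread("pics/side0.png")
r=lambda im,x,y,w,h:cv2.resize(im[y:y+h,x:x+w],(400,300),interpolation=cv2.INTER_CUBIC)
a=np.vstack([np.hstack([r(t,200,165,100,75),r(s,225,150,106,80)]),np.hstack([r(t,330,208,60,45),r(s,260,255,80,60)])])
cv2.imwrite("pics/crop1.png",a)
for X in([0,0,0],[.3,0,0],[.183,-.519,.2],[.5,.3,0]): print(X,proj("top",X),proj("side",X))
```

```text
[0, 0, 0] [287.72513235 375.33903231] [ 86.4785497  289.96501738]
[0.3, 0, 0] [287.06897696 285.13255016] [202.21328309 261.33569962]
[0.183, -0.519, 0.2] [467.18974742 329.54229116] [194.69568608 392.73762266]
[0.5, 0.3, 0] [200.98549068 227.69826894] [240.94912197 186.90756331]
```

View pics/crop1.png

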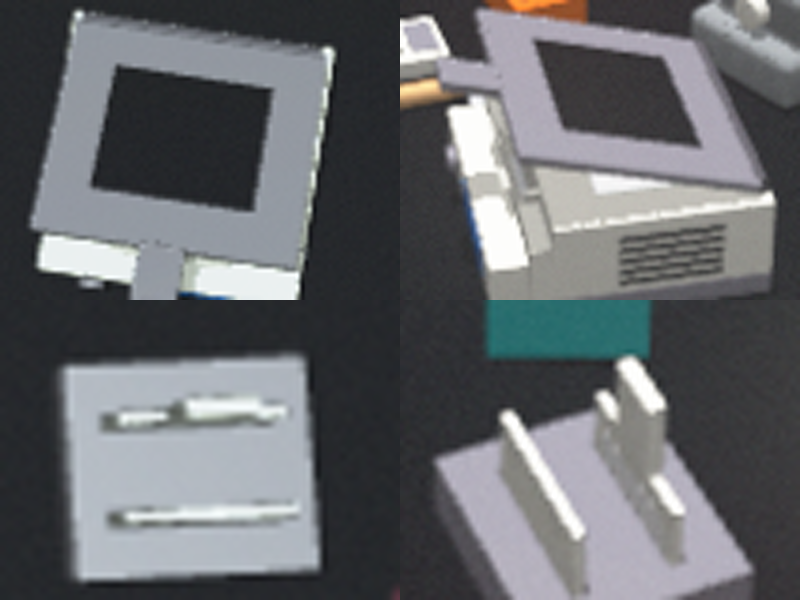

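The tabbed cassette is in the stand's far slot (crop lower left, tab at about (220,408), which is top (363,226)). The blank is in the near slot. The lid starts partly raised. Next I'll measure the lid corners, the stand corners and the tab.

Run:
```python
from h import *
t=cv2.imread("pics/top0.png");s=cv2.imread("pics/side0.png")
for n,im,pts in(("top",t,[(213,210),(239,234),(225,235),(260,238),(245,205),(345,233),(363,226),(358,240)]),("side",s,[(262,168),(245,171),(285,190),(300,205),(247,195),(275,300),(309,275),(288,292)])):
    print(n,[im[v,u].tolist() for u,v in pts])
def poly(im,lo,hi,seed,eps):
    m=((im.astype(int).min(2)>=lo)&(im.astype(int).max(2)<=hi)).astype(np.uint8)
    n,l=cv2.connectedComponents(m,connectivity=4);m=(l==l[seed[1],seed[0]]).astype(np.uint8)
    c=max(cv2.findContours(m,0,cv2.CHAIN_APPROX_NONE)[0],key=cv2.contourArea)
    return m.sum(),cv2.approxPolyDP(c,eps,True)[:,0].tolist(),cv2.minAreaRect(c)
print("lid top",poly(t,110,185,(213,210),3))
print("lid side",poly(s,100,160,(262,168),2.5))
print("stand top",poly(t,100,255,(345,233),3))
```

```text
top [[161, 153, 148], [162, 155, 147], [108, 102, 98], [240, 240, 235], [41, 39, 36], [196, 189, 181], [115, 116, 111], [237, 236, 230]]
side [[161, 150, 153], [184, 172, 176], [186, 172, 177], [221, 228, 229], [243, 248, 248], [192, 178, 181], [249, 252, 252], [184, 190, 190]]
lid top (np.uint64(2524), [[218, 168], [208, 221], [233, 225], [233, 239], [243, 240], [247, 237], [245, 231], [253, 228], [274, 232], [280, 177]], ((244.34353637695312, 206.37652587890625), (68.43440246582031, 68.68163299560547), 8.530765533447266))
lid side (np.uint64(225609), [[0, 0], [0, 419], [470, 419], [477, 412], [479, 419], [559, 419], [559, 0], [451, 0], [450, 4], [449, 0], [244, 0], [243, 7], [242, 0], [222, 0], [221, 8], [220, 0], [141, 0], [140, 6], [139, 0]], ((279.5, 209.5), (419.0, 559.0), 90.0))
stand top (np.uint64(1182), [[375, 217], [339, 218], [341, 249], [376, 248]], ((358.0137939453125, 232.762451171875), (32.32368087768555, 37.053977966308594), 86.98721313476562))
```

Run:
```python
from h import *
T=dict(FF=(207.7,221.7),BF=(218.8,168),BN=(281.5,176.7),FN=(274.3,232.3),tipc=(239,240))
S=dict(FF=(245.7,153.2),BF=(301.8,159.3),BN=(321.7,198.3),FN=(255.5,192.),tipc=(235.7,167.5))
P={}
for k in T:
    P[k],e=tri(T[k],S[k]);print(k,P[k].round(4),round(e,4))
g=lambda a,b:np.linalg.norm(P[a]-P[b]).round(4)
print("width",g("FF","FN"),g("BF","BN"),"len",g("FF","BF"),g("FN","BN"))
d=(P["FF"]+P["FN"]-P["BF"]-P["BN"])/2;print("dir",d,"ang",np.arctan2(d[2],np.hypot(d[0],d[1])),"yaw",np.arctan2(-d[1],-d[0]),"yaw2",np.arctan2(*(P["FF"]-P["FN"]+P["BF"]-P["BN"])[[0,1]])*-1)
# stand, top face z=.035
c=np.array([onz("top",u,v,.035) for u,v in((375.6,217),(339,217.6),(340.6,249),(376.6,248.4))]);print("stand",c.round(4).tolist(),c.mean(0),np.linalg.norm(np.diff(c,axis=0),axis=1))
# tab top z=.01+.102=.112 ; crop scale 400/60
for u,v in((180,410),(258,408),(219,412)): print("tab",onz("top",330+u/6.667,208+(v-300)/6.667,.112))
# side tab top corners crop 400/80=5
for u,v in((632,358),(655,410),(618,362),(664,400)): print("tabside",onz("side",260+(u-400)/5,255+(v-300)/5,.112))
```

```text
FF [0.5078 0.2521 0.1518] 0.0012
BF [0.6844 0.2269 0.1069] 0.0074
BN [0.6577 0.0208 0.1036] 0.0037
FN [0.4724 0.0454 0.1552] 0.0018
tipc [0.4491 0.1529 0.1737] 0.0002
width 0.2097 0.2078 len 0.184 0.194
dir [-0.18099482  0.02494499  0.04825123] ang 0.2581977077532449 yaw -0.13695875435082078 yaw2 -0.1492150368964008
stand [[0.5324, -0.3057, 0.035], [0.5307, -0.179, 0.035], [0.423, -0.1821, 0.035], [0.4245, -0.3056, 0.035]] [ 0.47765554 -0.24310276  0.035     ] [0.12668305 0.10771653 0.12350275]
tab [ 0.50030386 -0.22300443  0.112     ]
tab [ 0.50116266 -0.26107264  0.112     ]
tab [ 0.49927212 -0.24198981  0.112     ]
tabside [ 0.5061346  -0.22511806  0.112     ]
tabside [ 0.50271925 -0.26036235  0.112     ]
tabside [ 0.4989858  -0.22529847  0.112     ]
tabside [ 0.50912075 -0.25587569  0.112     ]
```

Both views agree: the lid is at about 0.28 rad and the panel measures about 209 x 190 mm. The reader's yaw is about -0.14. The tab point is at about (0.463, 0.152, 0.159), and the cassette tab at about (0.501, -0.242). I'll move to above the lid tab.

Call:
arm_command --pt "1 0 0 -2.5 0 0 0.12" --pt "1 0 0 -2.5 0 0 0.12" --pt "1 0 0 -2.5 0 0 0.12" --pt "1 0 0 -2.5 0 0 0.12" --pt "1 1.15 -4.4 0 0 0 0" --pt "1 1.15 -4.4 0 0 0 0" --pt "1 1.15 -4.4 0 0 0 0" --pt "1 1.15 -4.4 0 0 0 0" --pt "1 1.15 -4.4 0 0 0 0" --pt "1 1.15 -4.4 0 0 0 0" --pt "1 1.15 -4.4 0 0 0 0" --pt "1 1.15 -4.4 0 0 0 0" --pt "1 1.15 -4.4 0 0 0 0" --pt "1 1.15 -4.4 0 0 0 0" --pt "1 1.15 -4.4 0 0 0 0" --pt "1 1.15 -4.4 0 0 0 0" --pt "1 1.15 -4.4 0 0 0 0" --pt "1 1.15 -4.4 0 0 0 0" --pt "1 1.15 -4.4 0 0 0 0" --pt "1 1.15 -4.4 0 0 0 0"

```text
time: 2.1
tool_pos: [0.464, 0.1548, 0.305]
ee_rot: [3.141, 0.0, -0.14]
wrist_force: [0.2, -1.3, 1.2]
width: 0.0939
```

Call:
arm_command --pt "1 0 0.25 4 0 0 0" --pt "1 0 0 4 0 0 0" --pt "1 0 0 4 0 0 0" --pt "1 0 0 3 0 0 0" --pt "1 0 0 1.5 0 0 0" --pt "1 0 0 0 0 0 0"

```text
time: 2.7
tool_pos: [0.4611, 0.1499, 0.1367]
ee_rot: [3.139, 0.007, -0.14]
wrist_force: [-0.7, 0.1, 0.3]
width: 0.0936
```

Run:
```python
from h import *
t=eyes.snapshot("top");s=eyes.snapshot("side")
r=lambda im,x,y,w,h:cv2.resize(im[y:y+h,x:x+w],(400,300),interpolation=cv2.INTER_CUBIC)
cv2.imwrite("pics/g1.png",np.hstack([r(t,180,150,120,90),r(s,200,130,120,90)]))
```

```text
(no output)
```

View pics/g1.png

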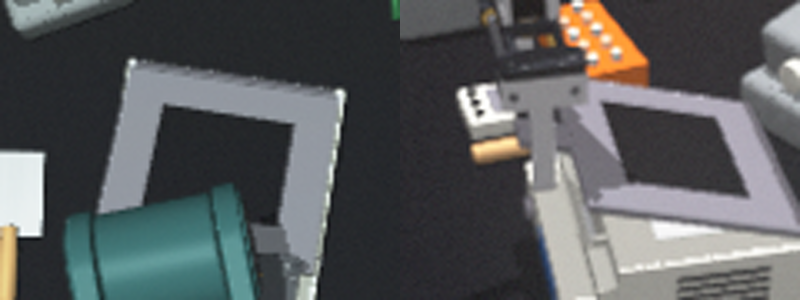

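The side crop shows the near finger standing beside the tab at about (545,140), with the lid clear of it. I'll close the gripper.

Call:
arm_command --pt "0 0 0 0 0 0 0" --pt "0 0 0 0 0 0 0" --pt "0 0 0 0 0 0 0" --pt "0 0 0 0 0 0 0" --pt "0 0 0 0 0 0 0" --pt "0 0 0 0 0 0 0" --pt "0 0 0 0 0 0 0" --pt "0 0 0 0 0 0 0"

```text
time: 3.6
tool_pos: [0.4642, 0.1551, 0.1403]
ee_rot: [-3.131, -0.001, -0.139]
wrist_force: [3.0, 13.1, -2.7]
width: 0.0356
```

Run:
```python
import numpy as np
rho=.22;n=18
th=np.linspace(.29,1.22,n+1);ph=np.linspace(0,.45,n+1)
a=-rho*np.cos(th)+.019*np.sin(ph);z=rho*np.sin(th)-.019*np.cos(ph)
for i in range(n):
    d=100*np.array([a[i+1]-a[i],z[i+1]-z[i]]);p=ph[i]
    print([0,round(float(d@[np.cos(p),np.sin(p)]),2),0,round(float(d@[np.sin(p),-np.cos(p)]),2),0,.025,0],end=", ")
print();print(a[-1]-a[0],z[-1]-z[0])
```

```text
[0, 0.4, 0, -1.08, 0, 0.025, 0], [0, 0.48, 0, -1.05, 0, 0.025, 0], [0, 0.56, 0, -1.01, 0, 0.025, 0], [0, 0.64, 0, -0.97, 0, 0.025, 0], [0, 0.71, 0, -0.92, 0, 0.025, 0], [0, 0.78, 0, -0.87, 0, 0.025, 0], [0, 0.84, 0, -0.81, 0, 0.025, 0], [0, 0.9, 0, -0.75, 0, 0.025, 0], [0, 0.96, 0, -0.68, 0, 0.025, 0], [0, 1.01, 0, -0.61, 0, 0.025, 0], [0, 1.05, 0, -0.53, 0, 0.025, 0], [0, 1.09, 0, -0.46, 0, 0.025, 0], [0, 1.12, 0, -0.37, 0, 0.025, 0], [0, 1.15, 0, -0.29, 0, 0.025, 0], [0, 1.17, 0, -0.21, 0, 0.025, 0], [0, 1.18, 0, -0.12, 0, 0.025, 0], [0, 1.18, 0, -0.03, 0, 0.025, 0], [0, 1.18, 0, 0.05, 0, 0.025, 0], 
0.14347593357137642 0.1455838739224302
```

Call:
arm_command --pt "0 0 -0.3 0 0 0 0" --pt "0 0.4 0 -1.1 0 0.025 0" --pt "0 0.5 0 -1.05 0 0.025 0" --pt "0 0.55 0 -1.0 0 0.025 0" --pt "0 0.65 0 -0.95 0 0.025 0" --pt "0 0.7 0 -0.9 0 0.025 0" --pt "0 0.8 0 -0.85 0 0.025 0" --pt "0 0.85 0 -0.8 0 0.025 0" --pt "0 0.9 0 -0.75 0 0.025 0" --pt "0 0.95 0 -0.7 0 0.025 0"

```text
time: 4.6
tool_pos: [0.5163, 0.1471, 0.2253]
ee_rot: [-3.14, -0.218, -0.139]
wrist_force: [-0.5, 5.2, -8.1]
width: 0.0357
```

Call:
arm_command --pt "0 1.0 0 -0.6 0 0.025 0" --pt "0 1.05 0 -0.55 0 0.025 0" --pt "0 1.1 0 -0.45 0 0.025 0" --pt "0 1.1 0 -0.35 0 0.025 0" --pt "0 1.15 0 -0.3 0 0.025 0" --pt "0 1.15 0 -0.2 0 0.025 0" --pt "0 1.2 0 -0.1 0 0.025 0" --pt "0 1.2 0 0 0 0.025 0" --pt "0 1.2 0 0.05 0 0.025 0" --pt "0 0 0 0 0 0 0" --pt "0 0 0 0 0 0 0"

```text
time: 5.7
tool_pos: [0.606, 0.1336, 0.2849]
ee_rot: [-3.142, -0.448, -0.139]
wrist_force: [-3.6, 2.0, 1.0]
width: 0.0319
```

Call:
arm_command --pt "0.7 0 0 0 0 0 0" --pt "0.7 0 0 0 0 0 0" --pt "0.7 0 0 0 0 0 0" --pt "0.7 0 0 0 0 0 0" --pt "0.7 0 0 0 0 0 0" --pt "0.7 0 0 -3 0 0 0" --pt "0.7 0 0 -4 0 0 0" --pt "0.7 0 0 -4 0 0 0" --pt "0.7 0 0 -4 0 0 0" --pt "0.7 0 0 0 0 -0.11 0" --pt "0.7 0 0 0 0 -0.11 0" --pt "0.7 0 0 0 0 -0.11 0" --pt "0.7 0 0 0 0 -0.12 0"

```text
time: 7.0
tool_pos: [0.5419, 0.1423, 0.4216]
ee_rot: [-3.141, 0.001, -0.14]
wrist_force: [-0.2, -1.0, 0.1]
width: 0.0658
```

Run:
```python
from h import *
t=eyes.snapshot("top");s=eyes.snapshot("side")
cv2.imwrite("pics/top2.png",t);cv2.imwrite("pics/side2.png",s)
r=lambda im,x,y,w,h:cv2.resize(im[y:y+h,x:x+w],(400,300),interpolation=cv2.INTER_CUBIC)
cv2.imwrite("pics/g2.png",np.hstack([r(t,190,160,120,90),r(s,200,100,160,120)]))
```

```text
(no output)
```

View pics/g2.png

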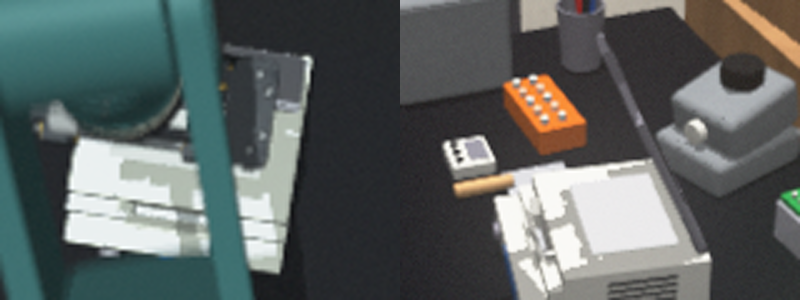

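The lid stands up at about side (281,116) with the gripper clear of it. I'll move to above the cassette, which also clears the view of the slot.

Call:
arm_command --pt "1 0.15 4.8 0 0 0 0" --pt "1 0.15 4.8 0 0 0 0" --pt "1 0.15 4.8 0 0 0 0" --pt "1 0.15 4.8 0 0 0 0" --pt "1 0.15 4.8 0 0 0 0" --pt "1 0.15 4.8 0 0 0 0" --pt "1 0.15 4.8 0 0 0 0" --pt "1 0.15 4.8 0 0 0 0" --pt "1 0 0 3 0 0 -0.08" --pt "1 0 0 3 0 0 -0.08" --pt "1 0 0 3 0 0 0" --pt "1 0 0 3 0 0 0" --pt "1 0 0 0 0 0 0" --pt "1 0 0 0 0 0 0"

```text
time: 8.5
tool_pos: [0.5, -0.2392, 0.301]
ee_rot: [3.14, -0.001, 0.02]
wrist_force: [0.7, 1.0, 1.2]
width: 0.0939
```

Run:
```python
from h import *
t=eyes.snapshot("top");s=eyes.snapshot("side")
cv2.imwrite("pics/top3.png",t);cv2.imwrite("pics/side3.png",s)
r=lambda im,x,y,w,h:cv2.resize(im[y:y+h,x:x+w],(800,300),interpolation=cv2.INTER_CUBIC)
cv2.imwrite("pics/g3.png",np.vstack([r(t,200,205,96,36),r(s,225,160,112,42)]))
u=np.array([np.cos(.14),-np.sin(.14),0]);w=np.array([np.sin(.14),np.cos(.14),0]);H=np.array([.671,.125,.096])
for th in(1.1,1.22,1.34):
    d=-np.cos(th)*u+[0,0,np.sin(th)]
    print(th,[ (proj("side",H+l*d+y*w)).round(1).tolist() for l,y in((.235,0),(.19,-.105),(.19,.105))],[ (proj("top",H+l*d+y*w)).round(1).tolist() for l,y in((.235,0),(.19,-.105),(.19,.105))])
```

```text
1.1 [[275.9, 120.1], [292.3, 151.7], [275.4, 115.4]] [[240.2, 195.3], [278.9, 195.5], [205.7, 185.5]]
1.22 [[285.3, 115.3], [300.3, 147.7], [282.4, 111.7]] [[241.2, 185.3], [279.9, 187.8], [206.4, 177.7]]
1.34 [[295.2, 111.5], [308.6, 144.6], [289.8, 108.9]] [[242.5, 175.0], [281.0, 179.8], [207.2, 169.6]]
```

View pics/g3.png

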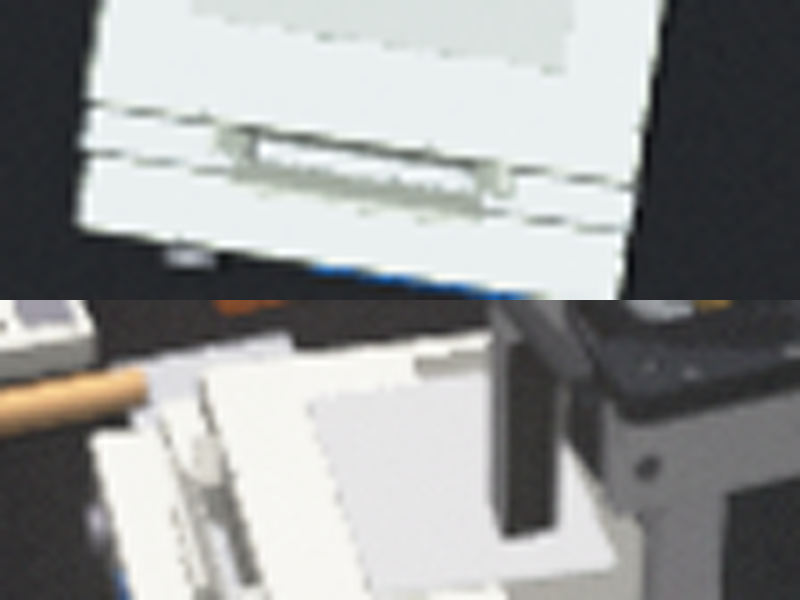

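View pics/side3.png

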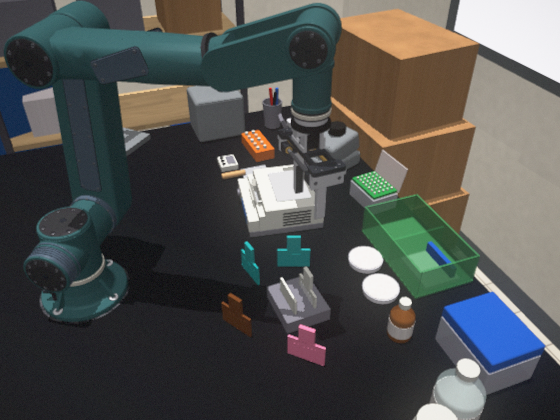

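The crops show the slot's deck edge running from crop (95,103) to (635,187), with the slot ends at crop x of about 255 and 480. The side view shows the gripper above the stand and everything else undisturbed. Next I'll compute the slot pose and check the lid angle.

Run:
```python
from h import *
k=96/800
f=lambda x,y,z:onz("top",200+x*k-.4,205+y*k-.4,z)
A,B=f(95,103,.088),f(635,187,.088);d=A-B;print("deck edge",A,B,np.linalg.norm(d),"yaw",np.arctan2(-d[0],d[1]))
C,D=f(78,228,.059),f(622,299,.059);e=C-D;print("apron",C,D,np.linalg.norm(e),"yaw",np.arctan2(-e[0],e[1]))
for x in (95,367): print("mid edge",f(x,103+(x-95)*84/540,.088))
for x0,x1,z in((220,515,.087),(255,482,.06)):
    print("ends",f(x0,130,z),f(x1,180,z),np.linalg.norm(f(x0,130,z)-f(x1,180,z)))
yaw=-.14;u=np.array([np.cos(yaw),np.sin(yaw),0]);w=np.array([-u[1],u[0],0])
print("reader mid y(edge)",(A+B)@w/2,"apron",(C+D)@w/2,"edge x",A@u,B@u,"apron x",C@u,D@u, "slotmid",f(367,145.3,.088)@w,"hinge",np.array([.671,.124,0])@w,np.array([.671,.124,0])@u)
t=cv2.imread("pics/top3.png").astype(int)
m=(t[:,:,0]-t[:,:,1]>=5)&(t.max(2)>60)
ys,xs=np.nonzero(m[150:215,195:295]);print("lid px rows",{y+150:(xs[ys==y].min()+195,xs[ys==y].max()+195,len(xs[ys==y])) for y in np.unique(ys)})
s=cv2.imread("pics/side2.png").astype(int)
m=(s[:,:,0]-s[:,:,1]>=5)&(s.max(2)>40)&(s.max(2)<200)
ys,xs=np.nonzero(m[105:205,270:330]);print("side",{int(y+105):(int(xs[ys==y].min()+270),int(xs[ys==y].max()+270)) for y in np.unique(ys)[::6]})
```

```text
deck edge [0.52857446 0.25206353 0.088     ] [0.49473332 0.03946582 0.088     ] 0.2152742644608386 yaw -0.1578548658867541
apron [0.48117396 0.26260721 0.059     ] [0.4518929  0.04443446 0.059     ] 0.22012889903598593 yaw -0.13341321347025462
mid edge [0.52857446 0.25206353 0.088     ]
mid edge [0.51153107 0.14499305 0.088     ]
ends [0.5178481  0.20294721 0.087     ] [0.4977254  0.08674341 0.087     ] 0.11793322174888184
ends [0.52037251 0.1919815  0.06      ] [0.49989961 0.1006232  0.06      ] 0.09362413860038978
reader mid y(edge) 0.21573628854299357 apron 0.21712031301866877 edge x 0.488229156767402 0.48438566786914516 apron x 0.4398211225466867 0.441271054129215 slotmid 0.21495570547467405 hinge 0.2164202134566497 0.6471315872427942
lid px rows {np.int64(168): (np.int64(221), np.int64(222), 2), np.int64(169): (np.int64(218), np.int64(229), 8), np.int64(170): (np.int64(218), np.int64(232), 12), np.int64(171): (np.int64(218), np.int64(242), 14), np.int64(172): (np.int64(217), np.int64(249), 11), np.int64(173): (np.int64(216), np.int64(255), 13), np.int64(174): (np.int64(213), np.
[... 562 characters left out ...]
nt64(277), 39), np.int64(186): (np.int64(232), np.int64(279), 31), np.int64(187): (np.int64(236), np.int64(273), 26), np.int64(188): (np.int64(235), np.int64(275), 30), np.int64(189): (np.int64(235), np.int64(278), 40), np.int64(190): (np.int64(235), np.int64(277), 33), np.int64(191): (np.int64(237), np.int64(279), 26), np.int64(192): (np.int64(244), np.int64(279), 11), np.int64(193): (np.int64(278), np.int64(278), 1)}
side {105: (270, 278), 111: (271, 274), 117: (270, 281), 123: (270, 323), 129: (285, 287), 135: (287, 322), 141: (290, 321), 147: (293, 304), 153: (298, 304), 159: (301, 301), 165: (303, 326), 172: (307, 308), 178: (309, 313), 184: (312, 312), 191: (318, 319), 197: (319, 327)}
```

Lid angle from the pictures is about 1.17 to 1.2 rad, which is fine. The slot middle is at about (0.506, 0.147), yaw about -0.143. I'll descend onto the cassette tab.

Call:
arm_command --pt "1 0.2 0.3 4 0 0 0" --pt "1 0 0 4 0 0 0" --pt "1 0 0 4 0 0 0" --pt "1 0 0 4 0 0 0" --pt "1 0 0 3.5 0 0 0" --pt "1 0 0 2 0 0 0" --pt "1 0 0 0.9 0 0 0" --pt "1 0 0 0 0 0 0" --pt "1 0 0 0 0 0 0" --pt "0 0 0 0 0 0 0" --pt "0 0 0 0 0 0 0" --pt "0 0 0 0 0 0 0" --pt "0 0 0 0 0 0 0" --pt "0 0 0 0 0 0 0" --pt "0 0 0 0 0 0 0" --pt "0 0 0 0 0 0 0" --pt "0 0 0 0 0 0 0"

```text
time: 10.3
tool_pos: [0.5024, -0.2427, 0.076]
ee_rot: [3.141, 0.0, 0.02]
wrist_force: [-0.3, -0.5, -1.4]
width: 0.0356
```

Call:
arm_command --pt "0 0 0 -1 0 0 0" --pt "0 0 0 -2.5 0 0 0" --pt "0 0 0 -4 0 0 0" --pt "0 0 0 -4 0 0 0" --pt "0 0 0 -4 0 0 0" --pt "0 0 0 -2 0 0 0.08" --pt "0 0 0 0 0 0 0.08" --pt "0 -0.5 -3.8 0 0 0 0" --pt "0 -0.5 -3.8 0 0 0 0" --pt "0 -0.5 -3.8 0 0 0 0" --pt "0 -0.5 -3.8 0 0 0 0" --pt "0 -0.5 -3.8 0 0 0 0" --pt "0 -0.5 -3.8 0 0 0 0" --pt "0 -0.5 -3.8 0 0 0 0" --pt "0 -0.5 -3.8 0 0 0 0" --pt "0 -0.5 -3.8 0 0 0 0" --pt "0 -0.5 -3.8 0 0 0 0" --pt "0 0 -0.7 0 0 0 0" --pt "0 0 0 0 0 0 0" --pt "0 0 0 0 0 0 0"

```text
time: 12.3
tool_pos: [0.5071, 0.1467, 0.2513]
ee_rot: [3.141, -0.0, -0.141]
wrist_force: [-0.7, 0.3, -0.8]
width: 0.0354
```

Run:
```python
from h import *
t=eyes.snapshot("top");s=eyes.snapshot("side")
cv2.imwrite("pics/top4.png",t);cv2.imwrite("pics/side4.png",s)
cv2.imwrite("pics/g4.png",cv2.resize(s[80:230,190:340],(600,600),interpolation=cv2.INTER_CUBIC))
print(sensors.get_obs()["tool_pos"],sensors.get_obs()["wrist_force"])
```

```text
[0.50715564 0.14626898 0.25129173] [-0.09368833  0.01375419 -0.69022383]
```

View pics/g4.png

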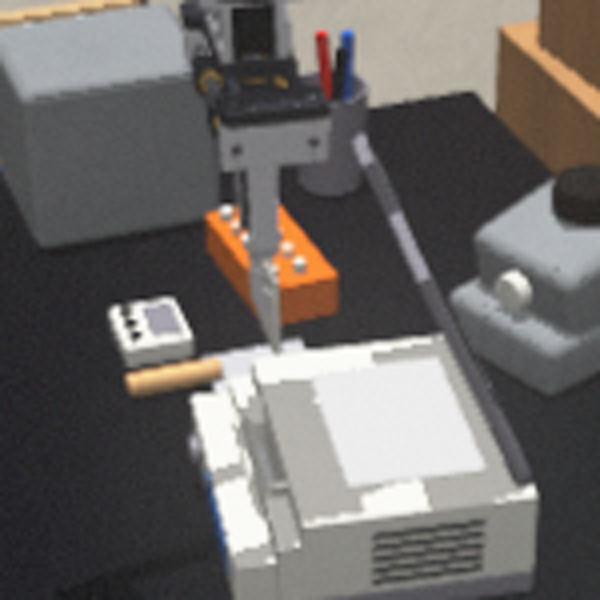

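Run:
```python
from h import *
u=np.array([.9902,-.1395,0]);w=np.array([.1395,.9902,0]);T=np.array([.5071,.1465,.2513])
F=T-[0,0,.067]
s=cv2.imread("pics/side4.png")
for n,a,b,z in(("near bot +x",.003,-.043,0),("near bot -x",-.003,-.043,0),("near top -x",-.003,-.043,.058),("near top +x",.003,-.043,.058),("far bot -x",-.003,.043,0)):
    print(n,proj("side",F+a*u+b*w+[0,0,z]).round(1),((proj("side",F+a*u+b*w+[0,0,z])-[190,80])*4).round(0))
for v in range(144,171,2):
    print(v,[int(x) for x in s[v,248:266].mean(1)])
print("px per mm x",(proj("side",F+.001*u)-proj("side",F)))
sm=np.array([.5063,.147,0])
for n,a,b,z in(("slot near back top",.0055,-.047,.088),("deck near end",.0055,-.110,.088),("apron near",.0055-.0458,-.11,.059)): print(n,((proj("side",sm+a*u+b*w+[0,0,z])-[190,80])*4).round(0))
```

```text
near bot +x [259.8 169.4] [279. 358.]
near bot -x [257.7 169.7] [271. 359.]
near top -x [257.  151.4] [268. 286.]
near top +x [259.2 151.1] [277. 285.]
far bot -x [252.3 153.8] [249. 295.]
144 [94, 128, 145, 149, 122, 110, 109, 119, 127, 130, 147, 147, 151, 151, 146, 172, 215, 208]
146 [81, 79, 100, 134, 133, 126, 125, 138, 176, 181, 195, 181, 149, 148, 147, 150, 163, 153]
148 [76, 78, 78, 86, 109, 123, 128, 131, 133, 168, 162, 143, 149, 150, 149, 151, 146, 141]
150 [74, 82, 80, 86, 105, 124, 125, 121, 115, 125, 163, 170, 146, 147, 149, 148, 145, 139]
152 [57, 72, 78, 83, 98, 122, 123, 138, 155, 141, 142, 125, 97, 89, 83, 88, 88, 87]
154 [52, 55, 64, 75, 94, 114, 124, 124, 123, 126, 140, 126, 86, 85, 86, 86, 86, 88]
156 [53, 50, 51, 58, 68, 92, 117, 125, 121, 121, 132, 123, 85, 87, 87, 84, 86, 89]
158 [50, 50, 56, 51, 56, 69, 97, 119, 125, 124, 134, 124, 92, 88, 86, 84, 86, 90]
160 [55, 52, 52, 55, 58, 56, 65, 98, 124, 125, 133, 127, 93, 76, 78, 79, 70, 61]
162 [54, 55, 56, 54, 53, 55, 56, 78, 107, 121, 130, 122, 76, 57, 57, 58, 59, 56]
164 [49, 55, 54, 57, 58, 58, 57, 57, 76, 113, 127, 124, 85, 82, 95, 105, 117, 85]
166 [57, 56, 61, 80, 95, 120, 158, 152, 165, 157, 124, 142, 187, 227, 227, 228, 226, 203]
168 [220, 228, 229, 228, 228, 228, 229, 232, 233, 231, 200, 184, 216, 231, 240, 240, 243, 245]
170 [229, 229, 229, 228, 228, 235, 247, 248, 248, 248, 249, 248, 248, 249, 248, 248, 249, 248]
px per mm x [ 0.35128231 -0.04241631]
slot near back top [286. 474.]
deck near end [304. 527.]
apron near [239. 569.]
```

The cassette is held upright. Its near edge at side (259.7,160) is within about 1 mm of the prediction, and the slot edges also project where they appear. I'll descend, biased about 1 mm toward the flared lip.

Call:
arm_command --pt "0 -0.15 0 2 0 0 0" --pt "0 0 0 3 0 0 0" --pt "0 0 0 2.5 0 0 0" --pt "0 0 0 1 0 0 0" --pt "0 0 0 0.7 0 0 0" --pt "0 0 0 0 0 0 0" --pt "0 0 0 0 0 0 0"

```text
time: 13.1
tool_pos: [0.5064, 0.1477, 0.1605]
ee_rot: [-3.141, -0.002, -0.141]
wrist_force: [0.6, -0.1, -0.5]
width: 0.0351
```

Run:
```python
from h import *
o=sensors.get_obs();print(o["tool_pos"],o["wrist_force"])
s=eyes.snapshot("side");cv2.imwrite("pics/side5.png",s)
cv2.imwrite("pics/g5.png",cv2.resize(s[150:230,225:332],(800,600),interpolation=cv2.INTER_CUBIC))
```

```text
[0.50636072 0.1476524  0.16046634] [ 0.56055323 -0.1300666  -0.49872778]
```

View pics/g5.png

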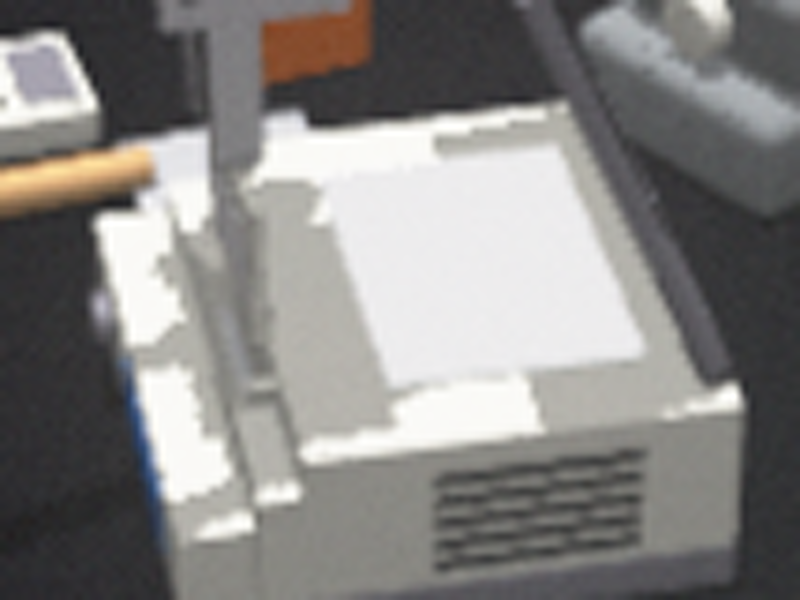

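The near corner at crop (260,375) sits just above the slot's near end at (262,388), aligned with it. I'll descend slowly and watch the force.

Call:
arm_command --pt "0 0 0 0.4 0 0 0" --pt "0 0 0 0.4 0 0 0" --pt "0 0 0 0.4 0 0 0" --pt "0 0 0 0.4 0 0 0" --pt "0 0 0 0 0 0 0" --pt "0 0 0 0 0 0 0"

```text
time: 13.75
tool_pos: [0.5054, 0.1478, 0.1428]
ee_rot: [3.141, 0.0, -0.14]
wrist_force: [0.2, 0.2, -0.9]
width: 0.0362
```

Call:
arm_command --pt "0 0 0 0.4 0 0 0" --pt "0 0 0 0.4 0 0 0" --pt "0 0 0 0.4 0 0 0" --pt "0 0 0 0.4 0 0 0" --pt "0 0 0 0 0 0 0" --pt "0 0 0 0 0 0 0"

```text
time: 14.35
tool_pos: [0.5055, 0.1478, 0.1269]
ee_rot: [3.141, 0.0, -0.14]
wrist_force: [-0.0, -0.2, -0.7]
width: 0.0354
```

No contact, and the foot is about 10 mm below the lip edge. Now I'll feel for the seat.

Call:
arm_command --pt "0 0 0 0.3 0 0 0" --pt "0 0 0 0.3 0 0 0" --pt "0 0 0 0.2 0 0 0" --pt "0 0 0 0 0 0 0" --pt "0 0 0 0 0 0 0"

```text
time: 14.85
tool_pos: [0.5055, 0.1478, 0.119]
ee_rot: [3.141, 0.0, -0.14]
wrist_force: [0.8, -0.6, -0.9]
width: 0.0361
```

Call:
arm_command --pt "0 0 0 0.2 0 0 0" --pt "0 0 0 0.2 0 0 0" --pt "0 0 0 0 0 0 0" --pt "0 0 0 0 0 0 0"

```text
time: 15.25
tool_pos: [0.5058, 0.1478, 0.1158]
ee_rot: [-3.141, -0.001, -0.14]
wrist_force: [-1.0, -0.4, 3.0]
width: 0.0356
```

The seat was met at TCP z of about 0.117, as predicted, and Fz rose by about 4 N. I'll press on.

Call:
arm_command --pt "0 0 0 0.2 0 0 0" --pt "0 0 0 0.2 0 0 0" --pt "0 0 0 0.2 0 0 0" --pt "0 0 0 0 0 0 0" --pt "0 0 0 0 0 0 0"

```text
time: 15.75
tool_pos: [0.5059, 0.1478, 0.1096]
ee_rot: [-3.141, -0.001, -0.14]
wrist_force: [-0.7, -0.6, 5.4]
width: 0.0357
```

Call:
arm_command --pt "0 0 0 0.15 0 0 0" --pt "0 0 0 0.15 0 0 0" --pt "0 0 0 0 0 0 0" --pt "0 0 0 0 0 0 0"

```text
time: 16.15
tool_pos: [0.5059, 0.1478, 0.1069]
ee_rot: [-3.141, -0.001, -0.14]
wrist_force: [-0.3, -1.2, 6.2]
width: 0.0354
```

Call:
arm_command --pt "0 0 0 0.1 0 0 0" --pt "0 0 0 0.1 0 0 0" --pt "0 0 0 0 0 0 0" --pt "0 0 0 0 0 0 0"

```text
time: 16.55
tool_pos: [0.506, 0.1478, 0.1058]
ee_rot: [-3.141, -0.002, -0.14]
wrist_force: [-2.2, -1.3, 9.1]
width: 0.0362
```

Call:
arm_command --pt "0 0 0 0.1 0 0 0" --pt "0 0 0 0 0 0 0" --pt "0 0 0 0 0 0 0" --pt "0 0 0 0 0 0 0" --pt "0 0 0 0 0 0 0"

```text
time: 17.05
tool_pos: [0.5061, 0.1478, 0.1058]
ee_rot: [-3.141, -0.002, -0.14]
wrist_force: [-3.5, -1.1, 13.2]
width: 0.0358
```

Run:
```python
from h import *
t=eyes.snapshot("top");s=eyes.snapshot("side")
cv2.imwrite("pics/side6.png",s)
cv2.imwrite("pics/g6.png",np.hstack([cv2.resize(t[110:310,170:430],(400,308)),cv2.resize(s[90:240,205:400],(400,308),interpolation=cv2.INTER_CUBIC)]))
for i in range(3):
    eyes.snapshot("side");o=sensors.get_obs();print(o["time"],o["tool_pos"],o["wrist_force"],o["width"])
a=cv2.imread("pics/side2.png").astype(int);d=np.abs(a-s).max(2)[105:205,275:325]
print("lid change px",(d>40).sum())
```

```text
17.2 [0.50612494 0.14777349 0.10577955] [-4.03833438 -1.0526674  12.63891646] 0.03576650258943225
17.25 [0.50609646 0.14778105 0.10578394] [-3.98741911 -1.76878164 12.93102513] 0.03574785560665165
17.3 [0.50609763 0.14777917 0.10578032] [-3.95508357 -1.50576438 13.46213546] 0.036012387685521584
lid change px 138
```

View pics/g6.png

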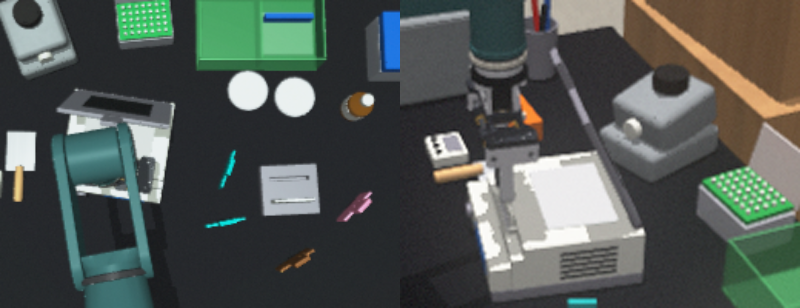

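The seat is at its hard stop: another 1 mm of command gave no travel and Fz rose to 13 N. The cassette is seated, the blank is still in the stand, the dishes and bottle haven't moved, and the lid is still up. I'm handing in.

```bash
python3 -c "
from bench import job
print(job.close_job())"
```

```text
the job is handed in; nothing more can be done
None
```

I raised the lid, let go of it, moved the tabbed cassette from its stand into the slot and pressed it fully home. I handed in at about 17.3 s, still holding it down.

- **Lid:** it started partly open at about 0.29 rad. The arm's position at release gave about 1.21–1.23 rad, and the pictures gave about 1.17. Those two disagree by about 0.05 rad, but both are inside the 1.08–1.36 range. It was still standing up in the last picture, though I did not re-measure its angle then.
- **Cassette:** there was no contact force on the way into the slot. The seat was felt at tool height 0.117 m, as predicted. The hard stop came at 0.106 m, about 11 mm further down, where a last 1 mm of command gave no travel.
- **Final hold:** the wrist force was steady at about 13 N upward and 4 N sideways, with the grip at 36 mm. By dead reckoning from the pictures, the foot is within about 1–2 mm of the slot's middle.
- **Other things on the bench:** in the last pictures the blank, dishes, bottle, timer and spatula looked where they started. The orange rack was only partly in view there, behind the gripper. I checked these by eye only.

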